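# Find the coin tin by feel and hold it up

### The arm

A 7-joint arm with a two-finger parallel gripper is mounted at the origin on the work surface. World frame = base frame: x ahead of the robot, y to its left, z up, the work surface at z = 0. Lengths are in mm, angles in rad, forces in N, time in s.
With the tool pointing down it reaches from about 400 to 875 mm from the base axis. Payload 4.4 kg.
Tool frame: the origin (TCP) lies at the very end of the fingers, on their centre line; the grasp point (between the pads) lies ctrl.grip_depth behind it (ctrl.grip_depth is the distance from the TCP to the grasp point, in mm); y points along the fingers, x is the direction in which the jaws open and shut, and the axes are right-handed (so a half turn about y gives the same grasp; the last joint's range is limited). The gripper opens to 85 mm and grips with 20 to 120 N. Pads are 22 mm wide; open, the fingers measure 114 mm over their backs; the gripper's body (76 mm by 85 mm) begins 54 mm behind the grasp point. The pads swing forward as they close: fully open they stand 13 mm farther back than shut.
Start: joints at [1.042, 0.628, 0.038, 1.517, -0.027, 0.996, -0.02], TCP at [290.224, -581.625, 231.313] pointing down, gripper open.
Joint ranges: [-3.06, 3.06], [-0.37, 2.12], [-1.25, 1.32], [0.18, 2.47], [-1.1, 4.24], [0.23, 1.98], [-2.94, 2.94]. Speed limits (rad/s): [2.57, 2.57, 3.14, 3.14, 3.14, 3.14, 3.14].

### API

Orientations are given as [roll, pitch, yaw] about the fixed x, y, z axes, in that order (R = Rz(yaw) Ry(pitch) Rx(roll)).
In Python, from cell import ctrl gives the robot as it stands.
- The arm moves only by the tool apply_moves, never from a script. Its argument "motion" is a list of rows, each a list of 5 numbers: the shift along the tool's x, y, z in cm, then the turn about the tool's y in rad, then the finger opening in cm, from 0 to 8.54. In form: [[tx, ty, tz, roll, hand], ...]. A call has 1 to 20 rows; each row is the pose to reach, as a shift and turn from the pose commanded when the call began, along the tool's axes at that moment; what a row does not reach only later rows make up. A row lasts 1/8 s, in which the tool goes at most 62.5 mm and 10.7 degrees, less where a joint would pass 70% of its speed; a pose out of reach is approached as far as the arm can. A call with a gripper value outside its range is refused whole. The fingers move at their own pace and stop on an object; the grip force is fixed at half the most. Time passes only in rows, so rows that repeat a pose let the fingers close. It gives the time, the measured TCP pose, the force and the opening at its end, in the units of the state.
- ctrl.read_state(): the state, without advancing time (a new reading comes with each control period).
- ctrl.get_image(name): name is "scene" or "top"; returns a dict with "image" (480x640x3 uint8, red, green, blue), "vfov" (degrees; the focal length in pixels is half the picture's height over the tangent of half this angle, whatever the lens; pixels are square), "cx", "cy" (the principal point, pixels), "k1" (the pictures are not rectified: a ray, as slopes to the right and down, at radius r is drawn at 1 + k1 r^2 times it, then the intrinsics apply), "extrinsics" (4x4, takes a point from world to camera coordinates). Camera axes: x right, y up, looking along -z (the intrinsics and any distortion apply to the point x, -y, -z); pixel columns grow to the right and rows downward; lengths in mm; the calibration is good to about 2 mm. A picture is of the moment at which its call begins. There is no depth.
- ctrl.finish_job(): hands the job in, once; it reports no verdict.
Trained networks look in a picture, given as the dict that the camera call returned (one of the last four; its "shot" number tells which), for a name from the list of things; names that differ only in an ending like _2 or _b are one class to them, and where a whole thing is asked for, a point or a joint stands for the part that bears it (a point fixed in the world has none). Each returns a list of dicts, best first, with "confidence" (0 to 1); they miss things now and then, are a little off and sometimes report something else, mostly with a low value. They report only what shows in the picture. A call takes as long as a camera call. They do not tell look-alikes from the thing itself.
- ctrl.search_frame(picture, query): "location" ([x, y, z] in mm, in world coordinates, good to about 4 mm: the middle of the surface that is visible of it).
- ctrl.mark_of(picture, query): "location" ([x, y, z] in mm, in world coordinates, good to about 4 mm: a listed point, or the origin of a listed thing).
The state is a dict: "clock": time; "qpos": joint angles; "qd": joint speeds; "tau": joint torques, N m; "eef_pos": TCP position; "tool_rot": TCP orientation; "force": force on the tool from outside, world axes, zero at the start; "torque": the same for the moment, N m; "width": finger opening in mm.
Only numpy, scipy, OpenCV 4.12 (cv2) and the standard library are available. Lean on these libraries where they do the work, as an engineer would, in place of code of your own. Each camera call takes 0.05 s, during which the arm holds its last target.

### The job

One of the three identical closed tins in the top tier of the bamboo tray holds the saved coins and is clearly the heaviest. Heft them one at a time, the left one (as the robot sees it) first, then the middle, then the right: lift each straight up clear of the tray for a moment and set it back upright in its own compartment, without dropping it, before taking another. Finish holding the heaviest up in the gripper, upright and still, at least 10 cm above where it stood, and end the program while still holding it (if it was the last one hefted it may simply stay up), with the other two back in place and everything else on the shelf left alone.

Things in the scene. Friction and masses are not known exactly. Their poses are not given: they have to be found in the camera images.
- tray: fixed three-tier bamboo tray, 150 (x) by 366 (y) mm, yaw within 0.35; origin under its centre on the shelf, z up. Top tier: floor 100 mm above the shelf; 8 mm walls and two 6 mm dividers rise 22 mm above it, forming three compartments, 134 (x) by 110 (y) mm or more inside, centred at y = +118 (left as the robot sees it), 0 and -118 mm (right)
- tin_1_center (a point): centre, half-way up, of one of three identical closed aluminium tins: round, 58 mm across, 75 mm tall, lid fixed, z up. Only their hidden weight differs: the heaviest 370 to 480 g, the others 90 to 180 g each. Each starts standing in its own compartment of the tray's top tier, near the middle; the order varies and the name does not tell the compartment
- tin_2_center (a point): centre, half-way up, of one of three identical closed aluminium tins: round, 58 mm across, 75 mm tall, lid fixed, z up. Only their hidden weight differs: the heaviest 370 to 480 g, the others 90 to 180 g each. Each starts standing in its own compartment of the tray's top tier, near the middle; the order varies and the name does not tell the compartment
- tin_3_center (a point): centre, half-way up, of one of three identical closed aluminium tins: round, 58 mm across, 75 mm tall, lid fixed, z up. Only their hidden weight differs: the heaviest 370 to 480 g, the others 90 to 180 g each. Each starts standing in its own compartment of the tray's top tier, near the middle; the order varies and the name does not tell the compartment
- polish: bystander: glass nail polish bottle with black cap, 32 mm across, 66 mm tall, standing on the shelf near the tray; origin at the centre of its underside
- clip: bystander: purple plastic hair claw clip, 80 x 40 mm, 33 mm tall, lying on the shelf near the tray; origin at the centre of its underside, long side along its x axis
- comb: bystander: flat wooden comb, 170 x 40 mm, 6 mm thick, lying on the shelf near the tray; origin at the centre of its underside, long side along its x axis
- case: bystander, fixed: silver aluminium cosmetics case with snap latch, 200 (x) x 260 (y) mm, 150 mm tall, 180 mm with its carrying handle, far out on the robot's left; origin at the centre of its underside
Mind the look-alikes: they are no part of the job. What is shaped like the part that bears tin_3_center but orange or turquoise is not meant.

How it is judged:
By the outcome, as a careful person would: the job done as asked, in the order asked, and still so for the second after the job is handed in, while the arm keeps its last pose, push and grip.
It also fails if it takes over 64 s, if anything falls off the work surface, if the arm or the gripper's body presses on something with over 40 N, if the wrist force passes 120 N, or if a joint passes its speed limit or range.

## Working session

There is one attempt and no reset: what is moved stays moved. The work goes in short steps, Python scripts to look and compute and a tool call to move; the robot and the scene stay as the last step left them, time stands still between calls to the robot, and variables do not carry over. Pictures are saved under pics/ and viewed, and the job is handed in when it is done.

Besides the shell and the picture viewer there is one more tool, called after "Request:" as a command line: name --pt "numbers of a row" for each row, then --argument value for the rest. apply_moves: Moves the arm, as the interface text tells. Its arguments: {"type":"object","properties":{"motion":{"type":"array","items":{"type":"array","items":{"type":"number"}}}},"required":["motion"]}

```bash
ls; mkdir -p pics; cat > look.py <<'E'
import sys,cv2
from cell import ctrl
def go(tag,dets=('tin_1_center',)):
    s=ctrl.read_state(); print({k:(s[k] if not hasattr(s[k],'round') else s[k].round(3).tolist()) for k in ('clock','eef_pos','tool_rot','force','width')})
    for c in('scene','top'):
        p=ctrl.get_image(c); cv2.imwrite(f'pics/{tag}_{c}.png',p['image'][:,:,::-1])
        for d in dets:
            print(c,d,'mark',[([round(float(v),1) for v in q['location']],round(float(q['confidence']),2)) for q in ctrl.mark_of(p,d)])
E
python3 - <<'E'
from look import *
go('a',('tin_1_center','tray','polish','clip','comb','case'))
print(ctrl.grip_depth)
E
```

```text
pics
{'clock': 0.0, 'eef_pos': [289.964, -581.015, 230.392], 'tool_rot': [-1.571, 0.002, -1.108], 'force': [-0.087, -0.225, -0.395], 'width': 85.50903463536916}
scene tin_1_center mark [([561.4, -27.9, 140.7], 0.91)]
scene tray mark [([575.9, -14.3, -0.3], 0.94)]
scene polish mark []
scene clip mark [([715.4, 54.8, -0.3], 0.56), ([684.3, -247.8, 0.6], 0.29)]
scene comb mark [([683.2, -247.9, -0.9], 0.95)]
scene case mark [([461.5, 581.8, -1.3], 0.72)]
top tin_1_center mark [([563.7, -27.8, 132.4], 0.87)]
top tray mark [([574.6, -15.8, -1.5], 0.93), ([426.5, 13.7, -1.8], 0.36)]
top polish mark [([425.6, 17.2, -3.8], 0.56)]
top clip mark [([713.7, 55.9, -2.6], 0.91)]
top comb mark [([677.4, -245.0, 0.9], 0.55)]
top case mark [([466.1, 585.5, 0.7], 0.89)]
18.700000000000003
```

View pics/a_scene.png

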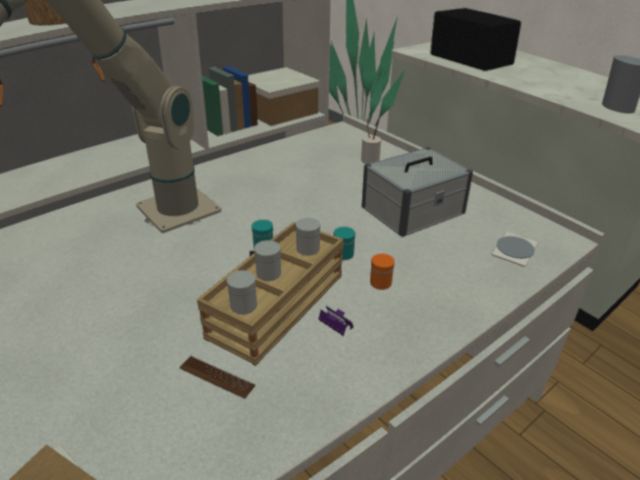

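View pics/a_top.png

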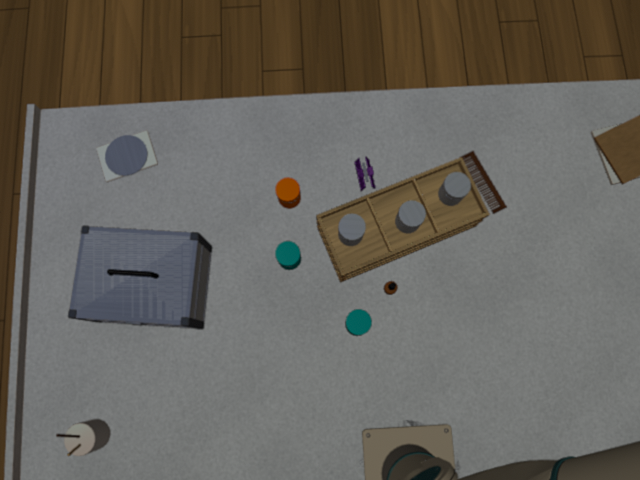

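The top view shows three grey tins at about (351,228), (411,215) and (456,187) in the tray, with the comb right, the polish bottle at (391,287), and teal and orange decoys outside. I'll fit the tins' outlines with the camera model.

```bash
cat > cam.py <<'E'
import numpy as np,cv2
def setup(p):
    f=p['image'].shape[0]/2/np.tan(np.radians(p['vfov'])/2)
    K=np.array([[f,0,p['cx']],[0,f,p['cy']],[0,0,1.]]); E=np.array(p['extrinsics']); F=np.diag([1,-1,-1.])
    return K,np.array([p['k1'],0,0,0,0.]),F@E[:3,:3],F@E[:3,3]
def proj(p,X):
    K,d,R,t=setup(p); return cv2.projectPoints(np.array(X,float).reshape(-1,1,3),cv2.Rodrigues(R)[0],t,K,d)[0].reshape(-1,2)
def back(p,uv,z):
    K,d,R,t=setup(p); n=cv2.undistortPoints(np.array(uv,float).reshape(-1,1,2),K,d).reshape(-1,2)
    D=np.c_[n,np.ones(len(n))]@R; C=-R.T@t; return C+D*((z-C[2])/D[:,2])[:,None]
def hull(c,z0=100,z1=175,r=29):
    a=np.linspace(0,2*np.pi,48); return np.vstack([np.c_[c[0]+r*np.cos(a),c[1]+r*np.sin(a),0*a+z] for z in(z0,z1)])
def mask(p):
    hsv=cv2.cvtColor(p['image'],cv2.COLOR_RGB2HSV); return (hsv[...,1]<60)
def fit(p,c0,z0=100,z1=175):
    from scipy.optimize import minimize
    m=mask(p); pr=proj(p,[[*c0,140]])[0]
    s=8;x0=int(pr[0])-40;y0=int(pr[1])-40
    M=cv2.resize(m[y0:y0+80,x0:x0+80].astype(np.float32),None,fx=s,fy=s,interpolation=cv2.INTER_LINEAR)
    def cost(c):
        q=(proj(p,hull(c,z0,z1))-[x0,y0]+.5)*s-.5
        h=cv2.convexHull(q.astype(np.float32)).reshape(-1,2); T=np.zeros_like(M); cv2.fillPoly(T,[np.round(h).astype(int)],1)
        ring=cv2.dilate(T,np.ones((25,25)))-T
        return -(T*M).sum()+(ring*M).sum()+ (T*(1-M)).sum()
    r=minimize(cost,c0,method='Nelder-Mead',options=dict(initial_simplex=np.array(c0)+np.array([[0,0],[8,0],[0,8]]),xatol=.1,fatol=1))
    return r.x,r.fun
E
python3 - <<'E'
from cell import ctrl
from cam import *
P={c:ctrl.get_image(c) for c in('scene','top')}
p=P['top']
c0=back(p,[[351,226],[411,212],[456,184]],160); print(c0.round(1))
# tray corners at z=122
C=np.array([[318,216],[462,158],[487,213],[342,280]]);print(back(p,C,122).round(1))
for n,p in P.items():
    im=cv2.resize(p['image'][:,:,::-1],None,fx=4,fy=4,interpolation=cv2.INTER_CUBIC)
    for c in c0:
        x,f=fit(p,c[:2]);print(n,x.round(1),f)
        h=cv2.convexHull(proj(p,hull(x)).astype(np.float32)).reshape(-1,2); cv2.polylines(im,[np.round((h+.5)*4).astype(int)],True,(0,0,255),1)
    u=proj(p,[[*c0[1][:2],140]])[0]; x,y=(u*4).astype(int)
    cv2.imwrite(f'pics/fit_{n}.png',im[max(0,y-300):y+300,max(0,x-400):x+400])
E
```

```text
[[ 544.6  106.7  160. ]
 [ 569.1  -26.5  160. ]
 [ 627.8 -131.9  160. ]]
[[ 580.8  177.4  122. ]
 [ 701.6 -162.7  122. ]
 [ 567.5 -205.3  122. ]
 [ 432.8  131.9  122. ]]
scene [538.7 106.4] -46979.31640625
scene [563.1 -27.4] -55892.9296875
scene [ 624.3 -133.2] -64669.98828125
top [542.4 105.9] -41821.51953125
top [564.6 -26.6] -44452.85546875
top [ 624.5 -131.8] -46703.1640625
```

```bash
ls pics
```

```text
a_scene.png
a_top.png
fit_scene.png
fit_top.png
```

View pics/fit_top.png

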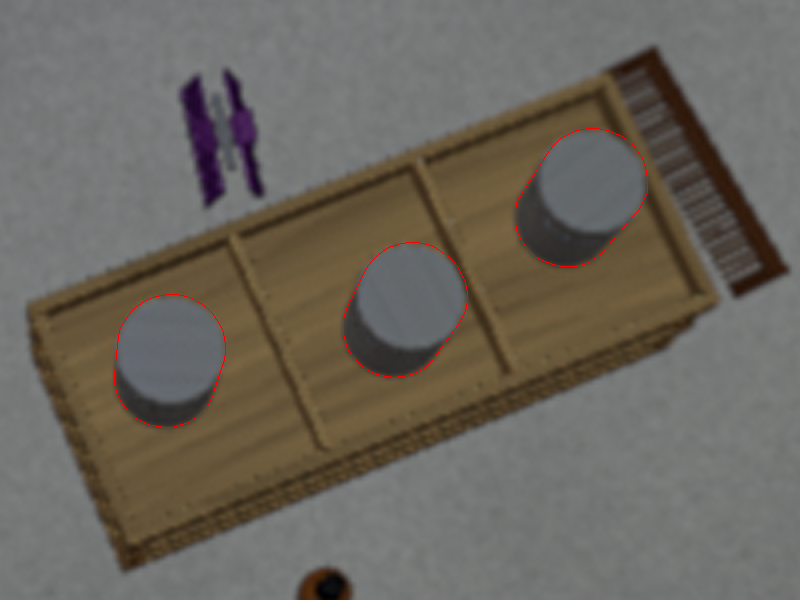

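View pics/fit_scene.png

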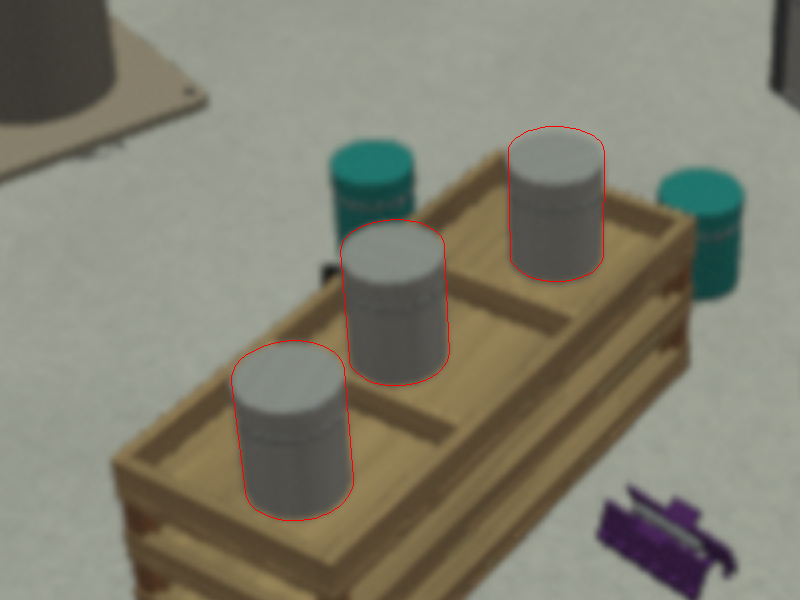

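The fits agree across both cameras to 2–4 mm: left (541,106), middle (564,-27), right (624,-132.5). Grasp with TCP at z≈133, above the 122 mm wall tops.

```bash
cat > rel.py <<'E'
from cell import ctrl
import numpy as np
from scipy.spatial.transform import Rotation as Ro
def rel(t):
    s=ctrl.read_state(); R=Ro.from_euler('xyz',s['tool_rot']).as_matrix(); print('pos',np.round(s['eef_pos'],1),'rot',np.round(s['tool_rot'],3),'F',np.round(s['force'],2),'w',round(s['width'],1),'t',s['clock'],'q',np.round(s['qpos'],2)); print('shift cm',(R.T@(np.array(t)-s['eef_pos'])/10).round(2))
E
python3 -c "
from rel import *
rel([541,106,231])"
```

```text
pos [ 290.2 -581.6  231.3] rot [-1.571 -0.    -1.108] F [-0.22  0.88 -0.77] w 85.4 t 0.8 q [ 1.04  0.63  0.04  1.52 -0.03  1.   -0.02]
shift cm [-5.034e+01  3.000e-02  5.314e+01]
```

Request:
apply_moves --pt "-1.5 0 1.6 0 8.5" --pt "-4 0 4.3 0 8.5" --pt "-7 0 7.4 0 8.5" --pt "-10 0 10.6 0 8.5" --pt "-13 0 13.7 0 8.5" --pt "-16 0 16.9 0 8.5" --pt "-19 0 20 0 8.5" --pt "-22 0 23.2 0 8.5" --pt "-25 0 26.4 0 8.5" --pt "-28 0 29.5 0 8.5" --pt "-31 0 32.7 0 8.5" --pt "-34 0 35.9 0 8.5" --pt "-37 0 39 0 8.5" --pt "-40 0 42.2 0 8.5" --pt "-43 0 45.4 0 8.5" --pt "-46 0 48.5 0 8.5" --pt "-48.5 0 51.2 0 8.5" --pt "-50 0 52.7 0 8.5" --pt "-50.34 0 53.14 0 8.5" --pt "-50.34 0 53.14 0 8.5"

```text
clock: 3.3
eef_pos: [540.8, 104.8, 231.2]
tool_rot: [-1.572, -0.001, -1.109]
force: [0.0, -0.3, -0.1]
width: 84.9
```

```bash
python3 -c "
from rel import *
rel([541,106,133])
from look import *
go('b',())"
```

```text
pos [540.8 104.8 231.2] rot [-1.572e+00 -1.000e-03 -1.109e+00] F [ 0.04 -0.33 -0.1 ] w 84.9 t 3.3 q [-0.22  0.49 -0.03  1.8   0.02  0.86 -1.37]
shift cm [-0.11  9.82  0.08]
{'clock': 3.3, 'eef_pos': [540.806, 104.762, 231.241], 'tool_rot': [-1.572, -0.001, -1.109], 'force': [0.045, -0.325, -0.098], 'width': 84.94628131324374}
```

View pics/b_scene.png

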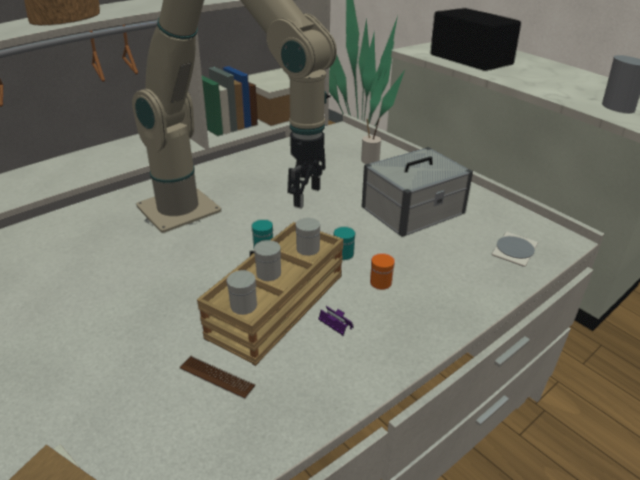

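The open gripper sits above the left tin (scene ~(307,190) over the tin at (308,235)). Descending and gripping.

Request:
apply_moves --pt "-0.1 1.5 0 0 8.5" --pt "-0.1 3.5 0 0 8.5" --pt "-0.1 5.5 0 0 8.5" --pt "-0.1 7.5 0 0 8.5" --pt "-0.1 9 0 0 8.5" --pt "-0.1 9.8 0 0 8.5" --pt "-0.1 9.8 0 0 8.5" --pt "-0.1 9.8 0 0 7" --pt "-0.1 9.8 0 0 6.2" --pt "-0.1 9.8 0 0 5.5" --pt "-0.1 9.8 0 0 4" --pt "-0.1 9.8 0 0 4" --pt "-0.1 9.8 0 0 4" --pt "-0.1 9.8 0 0 4"

```text
clock: 5.15
eef_pos: [541.4, 106.9, 134.3]
tool_rot: [-1.569, -0.001, -1.108]
force: [-0.2, -1.0, 5.8]
width: 56.7
```

Request:
apply_moves --pt "0 -0.5 0 0 4" --pt "0 -1.5 0 0 4" --pt "0 -3 0 0 4" --pt "0 -4.5 0 0 4" --pt "0 -6 0 0 4" --pt "0 -7.5 0 0 4" --pt "0 -8 0 0 4" --pt "0 -8 0 0 4" --pt "0 -8 0 0 4" --pt "0 -8 0 0 4" --pt "0 -8 0 0 4" --pt "0 -8 0 0 4"

```text
clock: 6.65
eef_pos: [540.5, 106.9, 213.1]
tool_rot: [-1.571, 0.0, -1.108]
force: [-0.7, 0.4, -0.5]
width: 57.1
```

```bash
python3 -c "
from rel import *
rel([541,106,133])
from look import *
go('c',())
rel([541,106,133])
"
```

```text
pos [540.5 106.9 213.1] rot [-1.571  0.    -1.108] F [-0.67  0.42 -0.54] w 57.1 t 6.65 q [-0.23  0.51 -0.03  1.82  0.02  0.82 -1.37]
shift cm [0.11 8.01 0.01]
{'clock': 6.65, 'eef_pos': [540.476, 106.931, 213.137], 'tool_rot': [-1.571, 0.0, -1.108], 'force': [-0.665, 0.422, -0.54], 'width': 57.08176186686242}
pos [540.5 107.  213.3] rot [-1.571  0.    -1.108] F [ 0.33 -0.13 -0.49] w 56.7 t 6.75 q [-0.23  0.51 -0.03  1.82  0.02  0.82 -1.37]
shift cm [ 0.11  8.03 -0.  ]
```

View pics/c_scene.png

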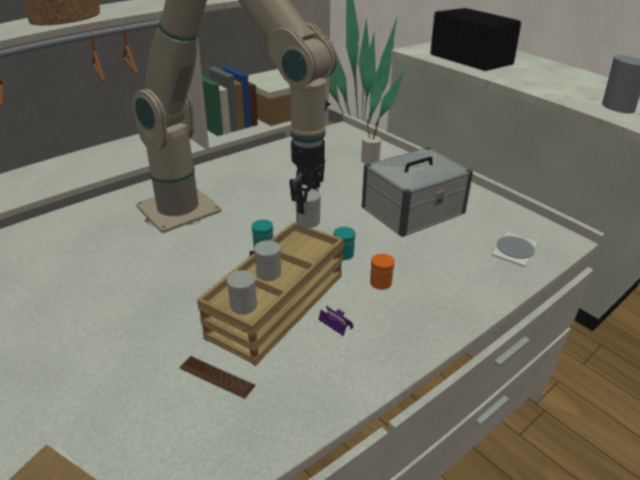

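The left tin hangs upright at (308,210) clear of the tray. Fz is about -0.5 N, so it looks light. Setting it back.

Request:
apply_moves --pt "0 1 0 0 4" --pt "0 2.5 0 0 4" --pt "0 4 0 0 4" --pt "0 5.5 0 0 4" --pt "0 6.6 0 0 4" --pt "0 7.2 0 0 4" --pt "0 7.6 0 0 4" --pt "0 7.8 0 0 4" --pt "0 7.9 0 0 4" --pt "0 8 0 0 4" --pt "0 8 0 0 4" --pt "0 8 0 0 4"

```text
clock: 8.25
eef_pos: [540.8, 107.0, 134.3]
tool_rot: [-1.57, -0.0, -1.108]
force: [-1.9, -0.5, 5.5]
width: 57.1
```

Contact force is back at 5.5 N, so it's seated. Release and rise.

Request:
apply_moves --pt "0 0 0 0 5.8" --pt "0 0 0 0 6.2" --pt "0 0 0 0 7" --pt "0 0 0 0 8.5" --pt "0 0 0 0 8.5" --pt "0 0 0 0 8.5" --pt "0 -0.5 0 0 8.5" --pt "0 -2 0 0 8.5" --pt "0 -4 0 0 8.5" --pt "0 -6 0 0 8.5" --pt "0 -8 0 0 8.5" --pt "0 -9.5 0 0 8.5" --pt "0 -9.8 0 0 8.5" --pt "0 -9.8 0 0 8.5"

```text
clock: 10.0
eef_pos: [540.4, 106.9, 231.3]
tool_rot: [-1.571, 0.0, -1.108]
force: [0.2, 0.6, -0.3]
width: 85.1
```

```bash
python3 - <<'E'
from rel import *
rel([564,-27,231])
from cam import *
for c in('scene','top'):
    p=ctrl.get_image(c); cv2.imwrite(f'pics/d_{c}.png',p['image'][:,:,::-1])
    for c0 in ((541,106),(564,-27),(624.5,-132.5)): print(c,fit(p,c0))
E
```

```text
pos [540.4 106.9 231.3] rot [-1.571  0.    -1.108] F [ 0.19  0.62 -0.3 ] w 85.1 t 10.0 q [-0.23  0.49 -0.03  1.8   0.02  0.86 -1.37]
shift cm [13.04  0.03 -3.86]
scene (array([537.26170349, 108.13078308]), np.float64(-47186.328125))
scene (array([562.99564198, -27.38791332]), np.float64(-55804.58203125))
scene (array([ 623.86915326, -132.99667144]), np.float64(-64543.51171875))
top (array([541.79494994, 107.68784732]), np.float64(-33086.6171875))
top (array([558.52271318, -28.2651186 ]), np.float64(17595.26171875))
top (array([ 624.27737811, -131.611441  ]), np.float64(-46746.19921875))
```

View pics/d_scene.png

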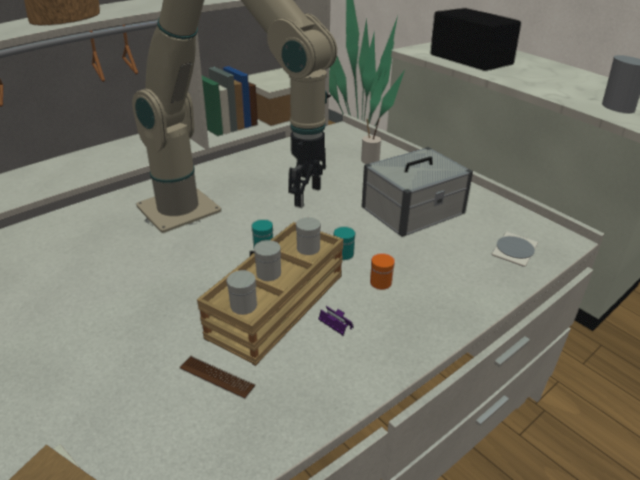

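The left tin is back upright in its compartment at (308,235). On to the middle one.

Request:
apply_moves --pt "1.5 0 -0.4 0 8.5" --pt "4.5 0 -1.3 0 8.5" --pt "8 0 -2.4 0 8.5" --pt "11 0 -3.3 0 8.5" --pt "12.5 0 -3.7 0 8.5" --pt "13 0 -3.85 0 8.5" --pt "13 0 -3.85 0 8.5" --pt "13 0 -3.85 0 8.5"

```text
clock: 11.1
eef_pos: [564.0, -25.0, 231.3]
tool_rot: [-1.571, 0.001, -1.106]
force: [-0.0, 0.5, 0.2]
width: 84.8
```

```bash
python3 -c "
from rel import *
rel([564,-27,133])"
```

```text
pos [564.  -25.  231.3] rot [-1.571e+00  1.000e-03 -1.106e+00] F [-0.02  0.49  0.24] w 84.8 t 11.1 q [ 0.01  0.5  -0.02  1.76  0.01  0.88 -1.12]
shift cm [ 0.18  9.83 -0.09]
```

Request:
apply_moves --pt "0.1 1.5 -0.05 0 8.5" --pt "0.1 3.5 -0.05 0 8.5" --pt "0.1 5.5 -0.05 0 8.5" --pt "0.1 7.5 -0.05 0 8.5" --pt "0.1 9 -0.05 0 8.5" --pt "0.1 9.8 -0.05 0 8.5" --pt "0.1 9.8 -0.05 0 8.5" --pt "0.1 9.8 -0.05 0 7" --pt "0.1 9.8 -0.05 0 6.2" --pt "0.1 9.8 -0.05 0 5.5" --pt "0.1 9.8 -0.05 0 4" --pt "0.1 9.8 -0.05 0 4" --pt "0.1 9.8 -0.05 0 4" --pt "0.1 9.8 -0.05 0 4"

```text
clock: 12.85
eef_pos: [564.8, -27.7, 134.2]
tool_rot: [-1.569, -0.001, -1.108]
force: [0.1, 0.4, 6.1]
width: 57.3
```

Request:
apply_moves --pt "0 -0.5 0 0 4" --pt "0 -1.5 0 0 4" --pt "0 -3 0 0 4" --pt "0 -4.5 0 0 4" --pt "0 -6 0 0 4" --pt "0 -7.5 0 0 4" --pt "0 -8 0 0 4" --pt "0 -8 0 0 4" --pt "0 -8 0 0 4" --pt "0 -8 0 0 4" --pt "0 -8 0 0 4" --pt "0 -8 0 0 4"

```text
clock: 14.35
eef_pos: [564.1, -27.7, 213.1]
tool_rot: [-1.571, 0.0, -1.108]
force: [-0.2, 0.6, 0.1]
width: 57.0
```

```bash
python3 -c "
from rel import *
rel([564,-27,133])
from look import *
go('e',())
rel([564,-27,133])
"
```

```text
pos [564.1 -27.7 213.1] rot [-1.571  0.    -1.108] F [-0.17  0.62  0.07] w 57.0 t 14.35 q [ 0.01  0.53 -0.02  1.78  0.01  0.84 -1.12]
shift cm [-0.06  8.01  0.03]
{'clock': 14.35, 'eef_pos': [564.073, -27.668, 213.144], 'tool_rot': [-1.571, 0.0, -1.108], 'force': [-0.168, 0.622, 0.072], 'width': 57.02614212429441}
pos [564.1 -27.7 213.2] rot [-1.571  0.    -1.108] F [ 0.93 -0.13 -2.04] w 56.7 t 14.45 q [ 0.01  0.53 -0.02  1.78  0.01  0.84 -1.12]
shift cm [-0.07  8.02  0.02]
```

View pics/e_scene.png

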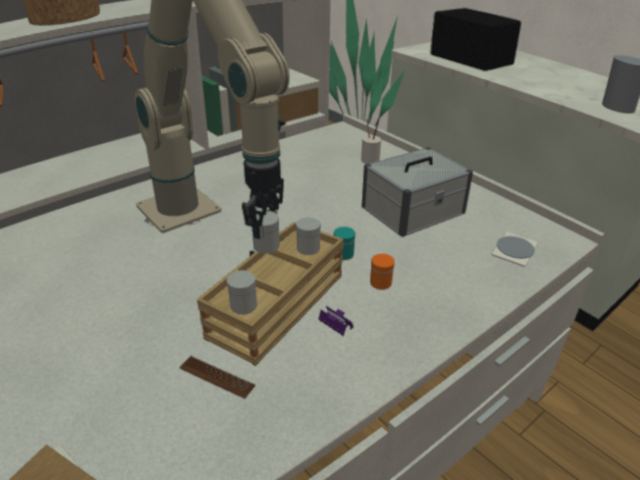

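The middle tin hangs upright at (265,232), left tin standing. The force is noisy, so I'll average a second of readings.

```bash
cat > avg.py <<'E'
from cell import ctrl
import numpy as np
F=[];T=[]
for i in range(20):
    s=ctrl.read_state();F.append(s['force']);T.append(s['tau']);ctrl.get_image('top')
print(np.mean(F,0).round(2),np.std(F,0).round(2),np.mean(T,0).round(2),s['clock'])
E
python3 avg.py
```

```text
[ 0.09 -0.01 -1.19] [0.43 0.53 0.38] [-0.000e+00 -4.942e+01  3.600e-01 -1.746e+01  1.000e-02  0.000e+00
  0.000e+00] 15.4
```

Request:
apply_moves --pt "0 1 0 0 4" --pt "0 2.5 0 0 4" --pt "0 4 0 0 4" --pt "0 5.5 0 0 4" --pt "0 6.6 0 0 4" --pt "0 7.2 0 0 4" --pt "0 7.6 0 0 4" --pt "0 7.8 0 0 4" --pt "0 7.9 0 0 4" --pt "0 8 0 0 4" --pt "0 8 0 0 4" --pt "0 8 0 0 4"

```text
clock: 16.95
eef_pos: [564.4, -27.7, 134.3]
tool_rot: [-1.57, -0.0, -1.108]
force: [-1.6, 0.5, 6.5]
width: 56.5
```

The middle tin reads -1.2 N (about 120 g), so it's light and seated again. Release and move on.

Request:
apply_moves --pt "0 0 0 0 5.8" --pt "0 0 0 0 6.2" --pt "0 0 0 0 7" --pt "0 0 0 0 8.5" --pt "0 0 0 0 8.5" --pt "0 0 0 0 8.5" --pt "0 -0.5 0 0 8.5" --pt "0 -2 0 0 8.5" --pt "0 -4 0 0 8.5" --pt "0 -6 0 0 8.5" --pt "0 -8 0 0 8.5" --pt "0 -9.5 0 0 8.5" --pt "0 -9.8 0 0 8.5" --pt "0 -9.8 0 0 8.5"

```text
clock: 18.7
eef_pos: [563.9, -27.7, 231.3]
tool_rot: [-1.571, 0.0, -1.108]
force: [-0.2, -0.3, -0.8]
width: 85.0
```

```bash
python3 - <<'E'
from rel import *
rel([624.3,-132.3,231])
from cam import *
for c in('scene','top'):
    p=ctrl.get_image(c); cv2.imwrite(f'pics/f_{c}.png',p['image'][:,:,::-1])
    for c0 in ((541,106),(564,-27),(624.5,-132.5)): print(c,fit(p,c0))
E
```

```text
pos [563.9 -27.7 231.3] rot [-1.571  0.    -1.108] F [-0.18 -0.33 -0.83] w 85.0 t 18.7 q [ 0.01  0.5  -0.02  1.76  0.01  0.88 -1.12]
shift cm [12.06  0.03  0.73]
scene (array([537.30093384, 107.78201294]), np.float64(-47139.43359375))
scene (array([562.76213336, -27.81796479]), np.float64(-55509.921875))
scene (array([ 623.94670135, -132.89861149]), np.float64(-64820.97265625))
top (array([541.23153473, 107.50614384]), np.float64(-41982.40234375))
top (array([565.78674364, -26.91101742]), np.float64(-39490.23828125))
top (array([ 624.96656227, -122.44327641]), np.float64(16045.0))
```

View pics/f_scene.png

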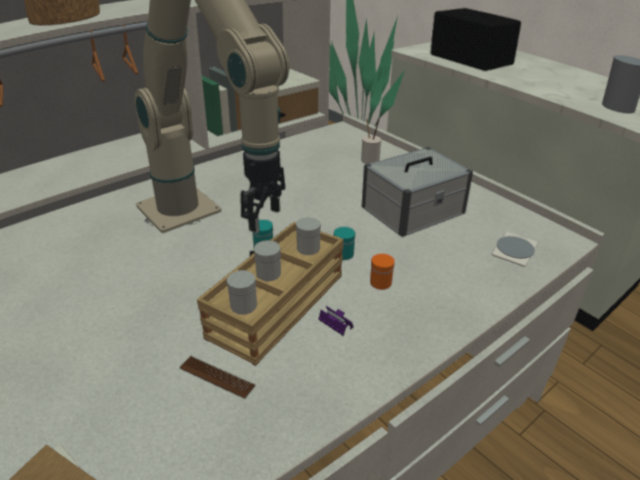

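Both hefted tins stand in their compartments at (308,235) and (267,260). Moving to the right tin.

Request:
apply_moves --pt "1.5 0 0.1 0 8.5" --pt "4.5 0 0.3 0 8.5" --pt "8 0 0.5 0 8.5" --pt "10.5 0 0.65 0 8.5" --pt "11.7 0 0.7 0 8.5" --pt "12.05 0 0.75 0 8.5" --pt "12.05 0 0.75 0 8.5" --pt "12.05 0 0.75 0 8.5"

```text
clock: 19.8
eef_pos: [624.4, -130.9, 231.4]
tool_rot: [-1.571, 0.001, -1.107]
force: [0.5, 0.0, 0.7]
width: 85.2
```

Request:
apply_moves --pt "0 1.5 0 0 8.5" --pt "0 3.5 0 0 8.5" --pt "0 5.5 0 0 8.5" --pt "0 7.5 0 0 8.5" --pt "0 9 0 0 8.5" --pt "0 9.8 0 0 8.5" --pt "0 9.8 0 0 8.5" --pt "0 9.8 0 0 7" --pt "0 9.8 0 0 6.2" --pt "0 9.8 0 0 5.5" --pt "0 9.8 0 0 4" --pt "0 9.8 0 0 4" --pt "0 9.8 0 0 4" --pt "0 9.8 0 0 4"

```text
clock: 21.55
eef_pos: [625.2, -132.1, 134.3]
tool_rot: [-1.569, -0.001, -1.108]
force: [-1.5, 0.2, 6.5]
width: 57.2
```

Request:
apply_moves --pt "0 -0.5 0 0 4" --pt "0 -1.5 0 0 4" --pt "0 -3 0 0 4" --pt "0 -4.5 0 0 4" --pt "0 -6 0 0 4" --pt "0 -7.5 0 0 4" --pt "0 -8 0 0 4" --pt "0 -8 0 0 4" --pt "0 -8 0 0 4" --pt "0 -8 0 0 4" --pt "0 -8 0 0 4" --pt "0 -8 0 0 4"

```text
clock: 23.05
eef_pos: [624.6, -132.1, 213.1]
tool_rot: [-1.571, 0.0, -1.108]
force: [1.2, -0.0, -3.1]
width: 56.9
```

```bash
python3 avg.py; python3 -c "
from rel import *
rel([624,-132,133])"
```

```text
[ 0.15  0.05 -3.96] [0.62 0.43 0.51] [ 0.000e+00 -5.820e+01  5.100e-01 -1.987e+01  1.000e-02  0.000e+00
  0.000e+00] 24.0
pos [ 624.6 -132.2  213.3] rot [-1.571 -0.    -1.108] F [-0.76  0.25 -4.57] w 56.6 t 24.05 q [ 0.17  0.63 -0.02  1.57  0.01  0.94 -0.95]
shift cm [-0.04  8.03 -0.05]
```

The right tin reads -3.96 N (about 400 g), so it's clearly the heaviest. Raising another 5 cm, to 13 cm above its place.

Request:
apply_moves --pt "0 -0.5 0 0 4" --pt "0 -1.5 0 0 4" --pt "0 -2.7 0 0 4" --pt "0 -3.9 0 0 4" --pt "0 -4.7 0 0 4" --pt "0 -5 0 0 4" --pt "0 -5 0 0 4" --pt "0 -5 0 0 4" --pt "0 -5 0 0 4" --pt "0 -5 0 0 4" --pt "0 -5 0 0 4" --pt "0 -5 0 0 4" --pt "0 -5 0 0 4" --pt "0 -5 0 0 4"

```text
clock: 25.8
eef_pos: [624.6, -132.1, 263.4]
tool_rot: [-1.571, -0.0, -1.108]
force: [0.6, 0.3, -4.0]
width: 57.0
```

```bash
python3 - <<'E'
from rel import *
rel([624,-132,133])
from cam import *
for c in('scene','top'):
    p=ctrl.get_image(c); cv2.imwrite(f'pics/g_{c}.png',p['image'][:,:,::-1])
    for c0 in ((541,106),(564,-27)): print(c,fit(p,c0))
rel([624,-132,133])
E
```

```text
pos [ 624.6 -132.1  263.4] rot [-1.571 -0.    -1.108] F [ 0.63  0.28 -3.96] w 57.0 t 25.8 q [ 0.17  0.58 -0.02  1.51  0.01  1.05 -0.95]
shift cm [-0.04 13.04 -0.05]
scene (array([537.65089253, 107.70119038]), np.float64(-47163.51171875))
scene (array([562.96162976, -27.96195181]), np.float64(-55321.08984375))
top (array([541.18874654, 107.45596951]), np.float64(-42059.69921875))
top (array([565.0919432 , -27.16969311]), np.float64(-44730.921875))
pos [ 624.6 -132.2  263.3] rot [-1.571 -0.    -1.108] F [-0.35  0.4  -4.43] w 57.0 t 25.9 q [ 0.17  0.58 -0.02  1.51  0.01  1.05 -0.95]
shift cm [-0.05 13.03 -0.05]
```

View pics/g_scene.png

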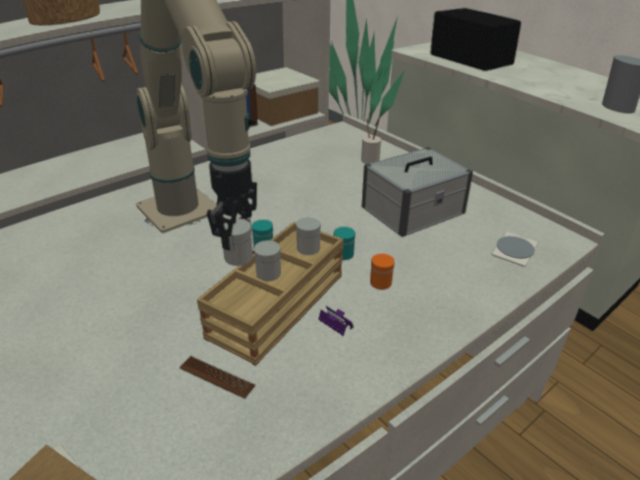

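View pics/g_top.png

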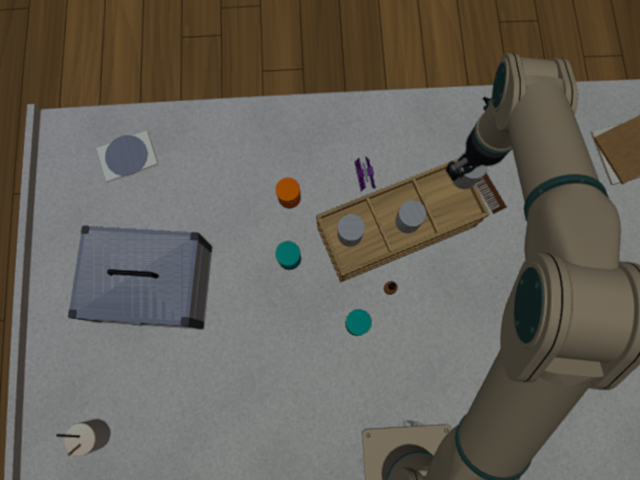

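The right tin is held upright and still at scene (237,243), 13 cm up. The other two stand in their compartments, and the polish, clip, comb, case and decoys haven't moved.

```bash
python3 -c "
from cell import ctrl
print(ctrl.finish_job())"
```

```text
the job is handed in; nothing more can be done
None
```

The job is handed in with the right tin, the heaviest, held upright about 13 cm above where it stood; the clock read 25.9 s at the last check.

- **Hefting:** I lifted the tins left, middle, right, each about 8 cm straight up. The left and middle tins were set back down until they touched the floor before I let go.
- **Weights:** The left tin read about 0.5 N and the middle 1.2 N, while the right read 4.0 N (about 400 g). The left figure comes from only two noisy readings, but the right tin is still clearly the heaviest.
- **Last checks:** The grip opening held at 57 mm and the weight on the gripper stayed at about 4 N. The left and middle tins stand upright in their own compartments, within about 2 mm of where they started. The other items on the shelf look unmoved.
- **Disagreements:** The two cameras differ by up to 4 mm on the tin positions. Some top-view fits failed while the arm blocked the view. The tin detector found only one of the three tins, so I located all three by fitting their outlines in the images.

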